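# Catch and lower the lid of a carving-burr case

### The job

The orange burr case on the carving bench stands open with its lid leaning back. With the fingertips tip the lid forward over its balance and let go so that it falls by itself, catch it on the outside of the fingers and stop it while it is still well open, then lower it slowly until it is fully shut, with no bang or drop even at the very end, and draw the hand away. Do not pinch or grip the lid or press it hard, and leave everything else on the bench where it is.

Things in the scene. Friction and masses are not known exactly. Their poses are not given: they have to be found in the camera images.
- case: Orange open case of carving burrs, fixed to the bench: 160 mm along its own x, 240 mm along its y, 80 mm high. Origin at the centre of its underside, z up. Front: its -x side, roughly to the robot's right; the hinge runs along its +x side. The bench is clear for 150 mm in front of the case. Nearby loose tools are at most 60 mm tall and their middles lie 165 mm or more from its centre.
- lid (a joint): Angle of the orange lid, rad: 0 shut, 1.57 upright, 1.9 the stop leaning back; starts at 1.60 to 1.73. The stiff greased hinge keeps it where it is left down to about 1.38 (0.2 rad in front of upright); tipped farther it falls by itself, slowly at first (roughly 3 s from 1.2 to shut), ending at 0.6 to 0.7 rad/s with a bang unless held back. Holding its free edge up takes about 1.5 N.
- lid_lip (a point): Middle of the lid's free edge (rounded, black, 8 mm thick; the point is on the very edge at mid thickness), 195 mm from the hinge. Shut, it overhangs the case's front wall by 35 mm, 84.5 mm above the bench, with nothing below it, so fingers fit under it in front of the case. It may be touched anywhere within 100 mm to either side along the case's y.
- lid_hinge (a point): Middle of the hinge line, at case x = +80 mm, height 80.5 mm, parallel to the case's y, on the lid's lower face. At lid angle a the lower face runs from here along the case's -x by cos(a) and up by sin(a). The lid is a flat panel, 0.3 kg, 8 mm thick, 240 mm wide.
- chisel_blue: Loose stone chisel with a blue round handle, 190 mm long, 18 mm thick, lying behind the hinge. Origin under its middle, x along it. Leave alone.
- chisel_red: Loose stone chisel with a red handle, 160 mm long, 18 mm thick, lying beside the case. Origin under its middle. Leave alone.
- mallet: Loose hammer lying on the bench on the robot's right. Leave alone.
- offcut: Loose dark granite block 90 x 70 x 50 mm on the robot's right. Origin under its middle. Leave alone.
- cup_wheel: Loose dark grinding cup wheel, 100 mm across, 30 mm high, behind the case. Leave alone.
- wedge: Loose wooden wedge block 110 x 35 x 30 mm, on the robot's left. Leave alone.
- dust_brush: Loose dust brush lying at the far right. Leave alone.

How it is judged (in metres and radians):
On the way, in this order (a step that is already met when the one before it is completed fails the run):
1. the lid, tipped forward of upright (below 1.35 rad), falls by itself with no finger on it (value of joint lid between 0.3 and 1.35 rad and velocity of joint lid below -0.03 rad/s and contact force between the fingers and lid below 0.05 N), for 0.1 s.
2. the falling lid is caught on the fingers and stopped or slowed below 0.25 rad/s while still open (1.0 to 0.2 rad) (value of joint lid between 0.2 and 1 rad and velocity of joint lid above -0.25 rad/s and contact force between the fingers and lid above 0.3 N), for 0.2 s.
At the end, for the whole second after the job is handed in: The lid is fully shut (within 0.03 rad) and at rest, and every loose tool lies within 20 mm of where it was (value of joint lid below 0.03 rad and velocity of joint lid above -0.05 rad/s and distance of each of chisel_blue, chisel_red, mallet, offcut, cup_wheel, wedge, dust_brush from where it was at the start of the episode below 0.02 m); the robot touches nothing.
It fails at once if the lid comes down on the case with a bang (faster than 0.4 rad/s in the last 0.06 rad) (value of joint lid below 0.06 rad and velocity of joint lid below -0.4 rad/s).
It fails at once if the lid is gripped or pressed hard (over 30 N between fingers and lid) (contact force between the fingers and lid above 30 N).
It fails at once if a loose tool is moved or lifted by more than 20 mm (distance of any of chisel_blue, chisel_red, mallet, offcut, cup_wheel, wedge, dust_brush from where it was at the start of the episode above 0.02 m).
It also fails if it takes over 56 s, if anything falls off the work surface, if the arm or the gripper's body presses on something with over 40 N, if the wrist force passes 120 N, or if a joint passes its speed limit or range.

### The arm

A 6-joint arm with a two-finger parallel gripper is mounted at the origin on the work surface. World frame = base frame: x ahead of the robot, y to its left, z up, the work surface at z = 0. Lengths are in mm, angles in rad, forces in N, time in s.
With the tool pointing down it reaches from about 425 to 950 mm from the base axis. Payload 3.5 kg.
Tool frame: the origin (TCP) lies on the front face of the gripper's body, between the roots of the fingers; the fingertips stand 73 mm ahead of it and the grasp point (between the pads) lies 54 mm ahead of it (manip.tip_reach is the distance from the TCP to the fingertips, in mm); x points along the fingers, z is the direction in which the jaws open and shut, and the axes are right-handed (so a half turn about x gives the same grasp; the last joint's range is limited). The gripper opens to 85 mm and grips with 20 to 120 N. Pads are 22 mm wide; open, the fingers measure 114 mm over their backs; the gripper's body (76 mm by 85 mm) begins 54 mm behind the grasp point. The pads swing forward as they close: fully open they stand 13 mm farther back than shut.
Start: joints at [1.016, 0.286, 1.577, -0, 1.279, -0.15], TCP at [265.802, 620.448, 303.925] pointing down, gripper open.
Joint ranges: [-2.77, 2.77], [-0.9, 2.22], [0.21, 2.48], [-1.53, 4.67], [0.24, 2.81], [-2.84, 2.84]. Speed limits (rad/s): [2.79, 2.79, 3.14, 3.14, 3.14, 3.14].

### API

Orientations are given as a rotation vector (axis times angle).
In Python, from workcell import manip, optics, spotter gives the robot as it stands.
- The arm moves only by the tool servo_tool, never from a script. Its argument "commands" is a list of rows, each a list of 6 numbers: the shift along the tool's x, y, z in cm, then the turn, a rotation vector about the tool's x, y, z in rad. In form: [[tx, ty, tz, ax, ay, az], ...]. A call has 1 to 10 rows; each row shifts and turns the commanded pose from where the row before left it, along the tool's axes as they then stand; what a row does not reach is not made up. A row lasts 1/12 s, in which the tool goes at most 41.7 mm and 7.16 degrees, less where a joint would pass 70% of its speed; a pose out of reach is approached as far as the arm can. A call is refused whole if a number of a shift passes 4.17 or a number of a turn 0.125, either way. A call with a gripper value outside its range is refused whole. "jaw" is the finger opening in cm, from 0 to 8.54, set as the call begins (left out, the last holds). The fingers move at their own pace and stop on an object; the grip force is fixed at half the most. Time passes only in rows, so rows that do not move let the fingers close. It gives the time, the measured TCP pose, the force and the opening at its end, in the units of the state.
- manip.observe(): the state, without advancing time (a new reading comes with each control period).
- optics.camera(name): name is "side" or "top"; returns the picture (480x640x3 uint8, red, green, blue); there is no depth.
- optics.get_calibration(name): a dict with "camera_matrix" (3x3 intrinsics, pixels), "k1" (the pictures are not rectified: a ray, as slopes to the right and down, at radius r is drawn at 1 + k1 r^2 times it, then the intrinsics apply), "extrinsics" (4x4, takes a point from camera to world coordinates). Camera axes: x right, y up, looking along -z (the intrinsics and any distortion apply to the point x, -y, -z); pixel columns grow to the right and rows downward; lengths in mm; the calibration is good to about 2 mm. A picture is of the moment at which its call begins. get_calibration takes no time and is no camera call.
- manip.sign_off(): hands the job in, once; it reports no verdict.
Trained networks look in the newest picture that a camera, given by its name, has taken for a name from the list of things; names that differ only in an ending like _2 or _b are one class to them, and where a whole thing is asked for, a point or a joint stands for the part that bears it (a point fixed in the world has none). Each returns a list of dicts, best first, with "score" (0 to 1); they miss things now and then, are a little off and sometimes report something else, mostly with a low value. They report only what shows in the picture. A call takes as long as a camera call.
- spotter.spot_in(thing, camera): "box" ([left, top, width, height] in pixels, round what is visible of it).
The state is a dict: "t": time; "joints": joint angles; "joint_vel": joint speeds; "joint_efforts": joint torques, N m; "ee_pos": TCP position; "tcp_rot": TCP orientation; "wrist_force": force on the tool from outside, world axes, zero at the start; "torque": the same for the moment, N m; "grip_width": finger opening in mm.
Only numpy, scipy, OpenCV 4.12 (cv2) and the standard library are available. Lean on these libraries where they do the work, as an engineer would, in place of code of your own. Each camera call takes 0.05 s, during which the arm holds its last target. There are 200 camera calls.

## Working session

There is one attempt and no reset: what is moved stays moved. The work goes in short steps, Python scripts to look and compute and a tool call to move; the robot and the scene stay as the last step left them, time stands still between calls to the robot, and variables do not carry over. Pictures are saved under pics/ and viewed, about 8 in all and at most 12, crops included, and the job is handed in when it is done.

Besides the shell and the picture viewer there is one more tool, called after "Emit:" by a JSON object that holds its "fn" and its "kwargs". servo_tool: Moves the arm, as the interface text tells. Its arguments: {"type":"object","properties":{"commands":{"type":"array","items":{"type":"array","items":{"type":"number"}}},"jaw":{"type":"number"}},"required":["commands"]}

```bash
mkdir -p pics; ls; python3 - <<'E'
from workcell import manip, optics, spotter
import cv2,numpy as np
print(manip.observe())
for c in("top","side"):
    im=optics.camera(c); cv2.imwrite(f"pics/{c}0.png",im[:,:,::-1].copy())
    k=optics.get_calibration(c); print(c,k)
    for t in("case","lid","lid_lip"):
        print(t,spotter.spot_in(t,c)[:2])
E
```

```text
pics
{'t': 0.0, 'joints': array([ 1.01596993e+00,  2.87180271e-01,  1.57819365e+00,  1.11765562e-05,
        1.27862711e+00, -1.49982155e-01]), 'joint_vel': array([ 0.00081777,  0.00127713, -0.00041015, -0.00102735,  0.00042939,
        0.00065233]), 'joint_efforts': array([ 3.66130371e-04, -4.05980551e+01, -2.92624909e+01, -1.07728185e-04,
        5.75533471e-03,  7.86037731e-06]), 'ee_pos': array([265.56080595, 620.02480027, 302.52823593]), 'tcp_rot': array([-0.90713719,  1.37619652,  0.90548953]), 'wrist_force': array([-0.32295938,  0.27566528, -0.74679154]), 'torque': array([-0.02978498, -0.00106599, -0.05559755]), 'grip_width': 85.32837068230876}
top {'camera_matrix': array([[483.35920458,   0.        , 327.35919397],
       [  0.        , 483.35920458, 239.18977004],
       [  0.        ,   0.        ,   1.        ]]), 'k1': -0.015249644210277243, 'extrinsics': array([[-2.79498674e-02,  9.95018100e-01, -9.56963208e-02,
         4.66387103e+02],
       [-9.99483483e-01, -2.62989597e-02,  1.84697792e-02,
        -2.62934727e+00],
       [ 1.58610509e-02,  9.61631198e-02,  9.95239
[... 445 characters left out ...]
 , 624.31890724, 243.17705025],
       [  0.        ,   0.        ,   1.        ]]), 'k1': -0.19795357690153317, 'extrinsics': array([[ 2.23335503e-01, -6.14148245e-01,  7.56930106e-01,
         1.55765359e+03],
       [ 9.74542672e-01,  1.56375795e-01, -1.60664844e-01,
        -2.05908641e+02],
       [-1.96935154e-02,  7.73542852e-01,  6.33437939e-01,
         8.83017377e+02],
       [ 0.00000000e+00,  0.00000000e+00,  0.00000000e+00,
         1.00000000e+00]])}
case [{'box': [286.3, 116.6, 137.1, 193.5], 'score': 0.96}, {'box': [427.2, 173.3, 21.0, 32.2], 'score': 0.57}]
lid [{'box': [347.6, 113.5, 75.0, 142.1], 'score': 0.81}]
lid_lip [{'box': [346.5, 116.8, 71.8, 134.2], 'score': 0.96}]
```

View pics/top0.png

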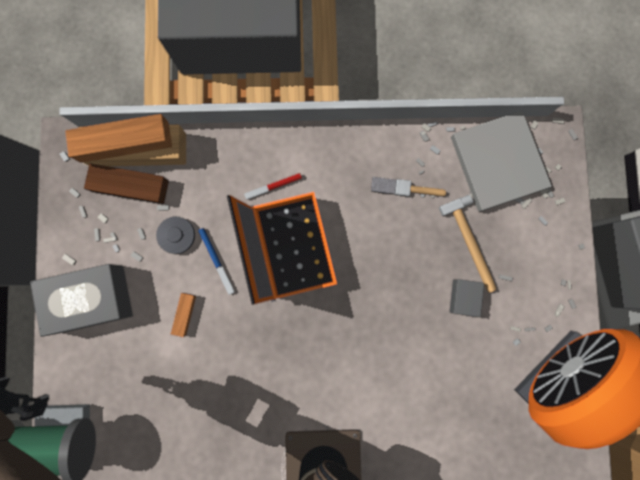

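View pics/side0.png

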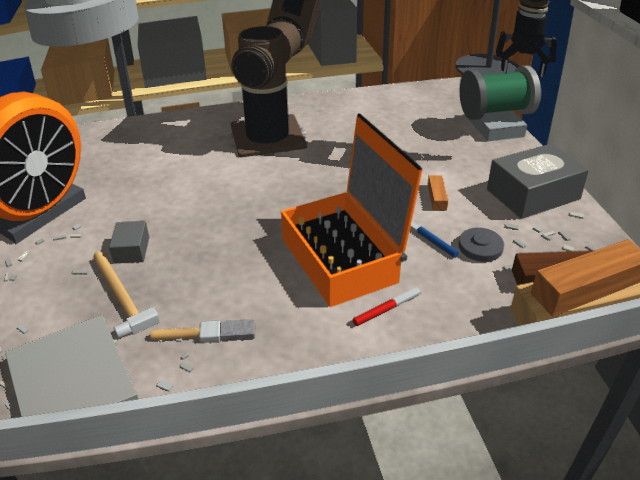

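Top: the case front rim corners are at about (318,194) and (335,286), the lid lip from (230,197) to (252,302). Side: front rim corners (283,209) and (332,278), lip corners (358,115) and (421,168). I'll fit the pose and lid angle to these.

```bash
cat > h.py <<'E'
from workcell import manip, optics, spotter
import cv2,numpy as np
from scipy.optimize import least_squares
from scipy.spatial.transform import Rotation as R
def proj(c,P):
    k=optics.get_calibration(c); T=np.linalg.inv(k["extrinsics"])
    p=(T[:3,:3]@np.atleast_2d(P).T).T+T[:3,3]
    K=k["camera_matrix"]
    return cv2.projectPoints(p*[1,-1,-1],np.zeros(3),np.zeros(3),K,np.array([k["k1"],0,0,0.]))[0][:,0]
def world(q,P):
    x,y,w=q[:3]; P=np.atleast_2d(P)
    return P@R.from_euler('z',w).as_matrix().T+[x,y,0]
def lip(a,y,s=195,t=4): # on lid: distance s from hinge, t above lower face
    return [80-s*np.cos(a)+t*np.sin(a),y,80.5+s*np.sin(a)+t*np.cos(a)]
def cam(c,name):
    im=optics.camera(c)[:,:,::-1].copy(); cv2.imwrite(f"pics/{name}.png",im); return im
E
python3 - <<'E'
from h import *
def pts(q):
    a=q[3]
    top=world(q,[[-80,-120,80],[-80,120,80],lip(a,-120),lip(a,120)])
    side=world(q,[[-80,-120,80],[-80,120,80],[-80,-120,0],lip(a,-120),lip(a,120)])
    return np.vstack([proj("top",top),proj("side",side)])
# case y is roughly world -x: y=-120 is the far side
m=np.array([[318,194],[335,286],[230,197],[252,302],[332,278],[283,209],[332,304],[421,168],[358,115.]])
s=least_squares(lambda q:((pts(q)-m)*1).ravel(),[480,120,1.6,1.65],x_scale=[100,100,1,1])
q=s.x; print(q); print((pts(q)-m).round(1).tolist())
print("hinge",world(q,[80,0,80.5]),"lip",world(q,lip(q[3],0)),"front",world(q,[-115,0,84.5]))
o=manip.observe(); print(R.from_rotvec(o["tcp_rot"]).as_matrix().round(2))
E
```

```text
[569.38646129  62.26086078   1.76935597   1.65954304]
[[-4.8, -1.6], [-0.4, -1.0], [-1.2, -3.5], [0.6, 2.5], [-2.0, -1.9], [-0.4, 0.1], [-1.9, 1.8], [-1.2, -0.5], [0.4, -3.0]]
hinge [[553.60586288 140.68899804  80.5       ]] lip [[549.41075641 161.53829524 274.3780748 ]] front [[592.07107151 -50.47958653  84.5       ]]
[[-0.   -0.92  0.39]
 [-0.    0.39  0.92]
 [-1.    0.   -0.  ]]
```

```bash
cat >> h.py <<'E'
import json,os,sys
Q=np.array([569.4,62.3,1.769])
def tool(p):  # fingers along +case x, pitched p below level, jaw direction level
    ex,ey=R.from_euler('z',Q[2]).as_matrix()[:,:2].T
    x=np.cos(p)*ex-np.array([0,0,np.sin(p)]); z=-ey
    return np.c_[x,np.cross(z,x),z]
def tcp(tip,p): # tip in case frame -> TCP world
    return world(Q,tip)[0]-manip.tip_reach*tool(p)[:,0]
def load():
    if os.path.exists("cmd.json"):
        d=json.load(open("cmd.json")); return np.array(d[0]),R.from_rotvec(d[1])
    return np.array([265.8,620.4,303.9]),R.from_matrix([[0,-.9196,.3929],[0,.3929,.9196],[-1,0,0]])
def plan(wps):  # [(pos,rotmat,rows)] -> rows of the tool; tracks commanded pose
    p,r=load(); rows=[]
    for P,M,n in wps:
        P0,R1=p,R.from_matrix(M); r0=r; w=(r0.inv()*R1).as_rotvec()
        for i in range(1,n+1):
            t=r.inv().apply(P0+(P-P0)*i/n-p)/10; a=(r.inv()*(r0*R.from_rotvec(w*i/n))).as_rotvec()
            row=np.r_[t.round(2),a.round(3)]+0.; rows.append(row.tolist())
            p=p+r.apply(row[:3]*10); r=r*R.from_rotvec(row[3:])
    json.dump([p.tolist(),r.as_rotvec().tolist()],open("cmd.json","w"))
    for i in range(0,len(rows),10): print(json.dumps(rows[i:i+10]).replace(" ",""))
    rr=np.array(rows); print("max",abs(rr).max(0), "tcp",p.round(1))
E
python3 - <<'E'
from h import *
print(manip.tip_reach)
p=.785; M=tool(p)
up=np.array([300,560,440.])
plan([(up,load()[1].as_matrix(),5),(tcp([60,0,330],p),M,20),(tcp([128,0,310],p),M,4)])
E
```

```text
72.6
[[-2.72,-1.1,-0.84,0.0,0.0,0.0],[-2.72,-1.11,-0.84,0.0,0.0,0.0],[-2.73,-1.1,-0.85,0.0,0.0,0.0],[-2.72,-1.1,-0.84,0.0,0.0,0.0],[-2.72,-1.11,-0.84,0.0,0.0,0.0],[0.29,-2.19,-1.72,0.046,-0.019,0.036],[0.18,-2.28,-1.63,0.046,-0.019,0.036],[0.07,-2.35,-1.52,0.046,-0.019,0.036],[-0.04,-2.43,-1.41,0.045,-0.019,0.036],[-0.16,-2.48,-1.3,0.046,-0.019,0.037]]
[[-0.28,-2.52,-1.18,0.046,-0.019,0.036],[-0.39,-2.57,-1.06,0.046,-0.019,0.036],[-0.5,-2.6,-0.93,0.046,-0.019,0.036],[-0.61,-2.62,-0.79,0.046,-0.019,0.036],[-0.72,-2.62,-0.67,0.045,-0.019,0.036],[-0.83,-2.63,-0.53,0.046,-0.019,0.036],[-0.93,-2.61,-0.4,0.046,-0.019,0.036],[-1.03,-2.6,-0.25,0.046,-0.019,0.036],[-1.12,-2.57,-0.12,0.046,-0.019,0.036],[-1.22,-2.52,0.02,0.046,-0.019,0.037]]
[[-1.31,-2.47,0.16,0.046,-0.019,0.036],[-1.39,-2.42,0.3,0.045,-0.019,0.036],[-1.47,-2.35,0.44,0.046,-0.019,0.036],[-1.55,-2.27,0.57,0.046,-0.019,0.036],[-1.61,-2.18,0.7,0.046,-0.019,0.036],[1.56,0.85,0.0,0.0,0.0,0.0],[1.55,0.85,0.0,0.0,0.0,0.0],[1.56,0.84,0.0,0.0,0.0,0.0],[1.56,0.85,0.0,0.0,0.0,0.0]]
max [2.73  2.63  1.72  0.046 0.019 0.037] tcp [554.3 137.5 361.3]
```

Emit:
{"fn": "servo_tool", "kwargs": {"commands": [[-2.72,-1.1,-0.84,0.0,0.0,0.0],[-2.72,-1.11,-0.84,0.0,0.0,0.0],[-2.73,-1.1,-0.85,0.0,0.0,0.0],[-2.72,-1.1,-0.84,0.0,0.0,0.0],[-2.72,-1.11,-0.84,0.0,0.0,0.0],[0.29,-2.19,-1.72,0.046,-0.019,0.036],[0.18,-2.28,-1.63,0.046,-0.019,0.036],[0.07,-2.35,-1.52,0.046,-0.019,0.036],[-0.04,-2.43,-1.41,0.045,-0.019,0.036],[-0.16,-2.48,-1.3,0.046,-0.019,0.037]], "jaw": 0}}

```text
t: 1.23
ee_pos: [367.1, 436.5, 425.5]
tcp_rot: [-0.562, 1.459, 0.894]
wrist_force: [1.0, -0.3, -1.1]
grip_width: -0.0
```

Emit:
{"fn": "servo_tool", "kwargs": {"commands": [[-0.28,-2.52,-1.18,0.046,-0.019,0.036],[-0.39,-2.57,-1.06,0.046,-0.019,0.036],[-0.5,-2.6,-0.93,0.046,-0.019,0.036],[-0.61,-2.62,-0.79,0.046,-0.019,0.036],[-0.72,-2.62,-0.67,0.045,-0.019,0.036],[-0.83,-2.63,-0.53,0.046,-0.019,0.036],[-0.93,-2.61,-0.4,0.046,-0.019,0.036],[-1.03,-2.6,-0.25,0.046,-0.019,0.036],[-1.12,-2.57,-0.12,0.046,-0.019,0.036],[-1.22,-2.52,0.02,0.046,-0.019,0.037]]}}

```text
t: 2.07
ee_pos: [500.8, 191.5, 396.2]
tcp_rot: [0.129, 1.549, 0.823]
wrist_force: [0.8, -0.4, 0.2]
grip_width: -0.2
```

Emit:
{"fn": "servo_tool", "kwargs": {"commands": [[-1.31,-2.47,0.16,0.046,-0.019,0.036],[-1.39,-2.42,0.3,0.045,-0.019,0.036],[-1.47,-2.35,0.44,0.046,-0.019,0.036],[-1.55,-2.27,0.57,0.046,-0.019,0.036],[-1.61,-2.18,0.7,0.046,-0.019,0.036],[1.56,0.85,0.0,0.0,0.0,0.0],[1.55,0.85,0.0,0.0,0.0,0.0],[1.56,0.84,0.0,0.0,0.0,0.0],[1.56,0.85,0.0,0.0,0.0,0.0]]}}

```text
t: 2.82
ee_pos: [553.9, 137.3, 361.0]
tcp_rot: [0.472, 1.554, 0.765]
wrist_force: [0.1, 0.6, -0.2]
grip_width: 0.2
```

```bash
python3 - <<'E'
from h import *
cam("side","s1"); cam("top","t1"); o=manip.observe(); p,r=load()
im=np.hstack([cv2.imread("pics/s1.png")[60:360,180:520],cv2.imread("pics/t1.png")[120:420,180:520]]);cv2.imwrite("pics/c1.png",im)
print(o["t"],o["ee_pos"],p,(R.from_rotvec(o["tcp_rot"]).inv()*r).as_rotvec(),o["joints"],o["wrist_force"])
tip=o["ee_pos"]+R.from_rotvec(o["tcp_rot"]).apply([72.6,0,0]); print("tip",tip, proj("side",tip),proj("top",tip))
E
```

```text
2.9167 [552.85617397 138.73526547 360.32915466] [554.33090111 137.46784035 361.26504765] [-0.00024928 -0.00221419 -0.00055335] [-0.14739817  0.0706917   1.81523263  0.72770332  1.58172691 -0.46297973] [-0.31497183  0.2361902   0.16955528]
tip [542.58284298 189.07741498 309.03698516] [[400.23839129 118.73503924]] [[224.17086849 250.78732442]]
```

View pics/c1.png

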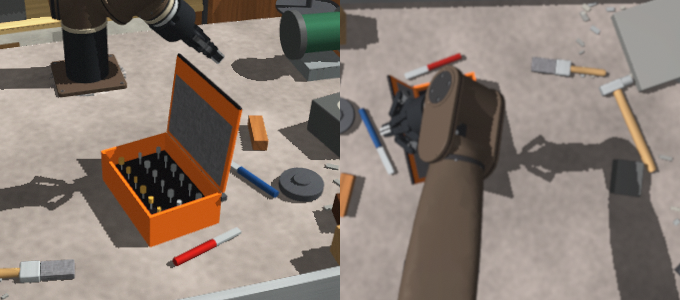

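```bash
python3 - <<'E'
from h import *
p=.785; M=tool(p)
plan([(tcp([150,0,305],p),M,2),(tcp([150,0,258],p),M,6)]); plan([(tcp([90,0,258],p),M,15)])
E
```

```text
[[0.95,0.6,0.0,0.0,0.0,0.0],[0.95,0.6,0.0,0.0,0.0,0.0],[0.55,-0.55,0.0,0.0,0.0,0.0],[0.56,-0.56,0.0,0.0,0.0,0.0],[0.55,-0.55,0.0,0.0,0.0,0.0],[0.56,-0.55,0.0,0.0,0.0,0.0],[0.55,-0.56,0.0,0.0,0.0,0.0],[0.56,-0.55,0.0,0.0,0.0,0.0]]
max [0.95 0.6  0.   0.   0.   0.  ] tcp [550.  159.  309.3]
[[-0.28,-0.28,0.0,0.0,0.0,0.0],[-0.29,-0.29,0.0,0.0,0.0,0.0],[-0.28,-0.28,0.0,0.0,0.0,0.0],[-0.28,-0.28,0.0,0.0,0.0,0.0],[-0.29,-0.28,0.0,0.0,0.0,0.0],[-0.28,-0.29,0.0,0.0,0.0,0.0],[-0.28,-0.28,0.0,0.0,0.0,0.0],[-0.29,-0.28,0.0,0.0,0.0,0.0],[-0.28,-0.29,0.0,0.0,0.0,0.0],[-0.28,-0.28,0.0,0.0,0.0,0.0]]
[[-0.28,-0.28,0.0,0.0,0.0,0.0],[-0.29,-0.28,0.0,0.0,0.0,0.0],[-0.28,-0.29,0.0,0.0,0.0,0.0],[-0.28,-0.28,0.0,0.0,0.0,0.0],[-0.29,-0.28,0.0,0.0,0.0,0.0]]
max [0.29 0.29 0.   0.   0.   0.  ] tcp [561.8 100.2 309.4]
```

Emit:
{"fn": "servo_tool", "kwargs": {"commands": [[0.95,0.6,0,0,0,0],[0.95,0.6,0,0,0,0],[0.55,-0.55,0,0,0,0],[0.56,-0.56,0,0,0,0],[0.55,-0.55,0,0,0,0],[0.56,-0.55,0,0,0,0],[0.55,-0.56,0,0,0,0],[0.56,-0.55,0,0,0,0]]}}

```text
t: 3.58
ee_pos: [549.5, 158.5, 308.1]
tcp_rot: [0.472, 1.554, 0.766]
wrist_force: [-0.4, 0.4, 0.6]
grip_width: 0.3
```

Emit:
{"fn": "servo_tool", "kwargs": {"commands": [[-0.28,-0.28,0,0,0,0],[-0.29,-0.29,0,0,0,0],[-0.28,-0.28,0,0,0,0],[-0.28,-0.28,0,0,0,0],[-0.29,-0.28,0,0,0,0],[-0.28,-0.29,0,0,0,0],[-0.28,-0.28,0,0,0,0],[-0.29,-0.28,0,0,0,0],[-0.28,-0.29,0,0,0,0],[-0.28,-0.28,0,0,0,0]]}}

```text
t: 4.42
ee_pos: [558.1, 119.4, 311.7]
tcp_rot: [0.471, 1.55, 0.769]
wrist_force: [-0.4, 0.8, 6.8]
grip_width: 0.0
```

Emit:
{"fn": "servo_tool", "kwargs": {"commands": [[-0.28,-0.28,0,0,0,0],[-0.29,-0.28,0,0,0,0],[-0.28,-0.29,0,0,0,0],[-0.28,-0.28,0,0,0,0],[-0.29,-0.28,0,0,0,0]]}}

```text
t: 4.83
ee_pos: [561.3, 99.4, 309.1]
tcp_rot: [0.471, 1.554, 0.765]
wrist_force: [0.2, 0.2, 1.5]
grip_width: -0.0
```

```bash
python3 - <<'E'
from h import *
im=cam("side","s2"); cv2.imwrite("pics/c2.png",cv2.resize(im[80:330,250:470],None,fx=2,fy=2)); o=manip.observe(); p,r=load()
print(o["t"],o["ee_pos"],p,o["wrist_force"])
for a in (1.65,1.5,1.4,1.3): print(a,proj("side",world(Q,[lip(a,-120),lip(a,120)])).round(0).tolist())
E
```

```text
4.8833 [561.373104    98.80749271 308.687588  ] [561.81300508 100.18422009 309.35214193] [ 0.35249963 -0.43082707  0.42194141]
1.65 [[419.0, 168.0], [358.0, 112.0]]
1.5 [[405.0, 171.0], [345.0, 115.0]]
1.4 [[396.0, 174.0], [337.0, 117.0]]
1.3 [[386.0, 179.0], [328.0, 121.0]]
```

View pics/c2.png

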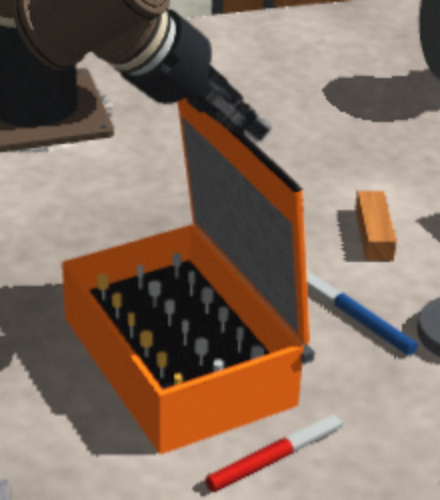

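The lid now stands at about 1.45 (far lip corner near (400,175)) with the fingertip hooked behind it. Next I'll draw it past the balance point, lift clear and check.

```bash
python3 - <<'E'
from h import *
p=.785; M=tool(p)
plan([(tcp([55,0,258],p),M,10)]);plan([(tcp([50,0,290],p),M,2)])
E
```

```text
[[-0.25,-0.25,0.0,0.0,0.0,0.0],[-0.24,-0.25,0.0,0.0,0.0,0.0],[-0.25,-0.24,0.0,0.0,0.0,0.0],[-0.25,-0.25,0.0,0.0,0.0,0.0],[-0.25,-0.25,0.0,0.0,0.0,0.0],[-0.24,-0.25,0.0,0.0,0.0,0.0],[-0.25,-0.24,0.0,0.0,0.0,0.0],[-0.25,-0.25,0.0,0.0,0.0,0.0],[-0.25,-0.25,0.0,0.0,0.0,0.0],[-0.24,-0.25,0.0,0.0,0.0,0.0]]
max [0.25 0.25 0.   0.   0.   0.  ] tcp [568.7  65.9 309.3]
[[-1.31,0.96,0.0,0.0,0.0,0.0],[-1.31,0.95,0.0,0.0,0.0,0.0]]
max [1.31 0.96 0.   0.   0.   0.  ] tcp [569.7  60.9 341.3]
```

Emit:
{"fn": "servo_tool", "kwargs": {"commands": [[-0.25,-0.25,0,0,0,0],[-0.24,-0.25,0,0,0,0],[-0.25,-0.24,0,0,0,0],[-0.25,-0.25,0,0,0,0],[-0.25,-0.25,0,0,0,0],[-0.24,-0.25,0,0,0,0],[-0.25,-0.24,0,0,0,0],[-0.25,-0.25,0,0,0,0],[-0.25,-0.25,0,0,0,0],[-0.24,-0.25,0,0,0,0]]}}

```text
t: 5.72
ee_pos: [568.2, 65.2, 309.4]
tcp_rot: [0.471, 1.554, 0.766]
wrist_force: [-0.2, -0.3, 0.6]
grip_width: 0.2
```

Emit:
{"fn": "servo_tool", "kwargs": {"commands": [[-1.31,0.96,0,0,0,0],[-1.31,0.95,0,0,0,0]]}}

```text
t: 5.88
ee_pos: [568.9, 60.4, 341.6]
tcp_rot: [0.473, 1.556, 0.766]
wrist_force: [0.6, 0.0, 0.2]
grip_width: 0.2
```

```bash
python3 - <<'E'
from h import *
im=cam("side","s3"); cv2.imwrite("pics/c3.png",cv2.resize(im[80:330,250:470],None,fx=2,fy=2)); o=manip.observe(); p,r=load()
print(o["t"],o["ee_pos"],p,o["wrist_force"])
for a in (1.4,1.3,1.2,1.1): print(a,((proj("side",world(Q,[lip(a,-120),lip(a,120)]))-[250,80])*2).round(0).tolist())
E
```

```text
5.9333 [570.42746324  59.95752146 346.95360313] [569.69413891  60.93596403 341.30151008] [ 1.20940141 -0.21031679  3.23394444]
1.4 [[292.0, 189.0], [174.0, 75.0]]
1.3 [[273.0, 198.0], [157.0, 82.0]]
1.2 [[254.0, 208.0], [141.0, 91.0]]
1.1 [[236.0, 220.0], [125.0, 101.0]]
```

View pics/c3.png

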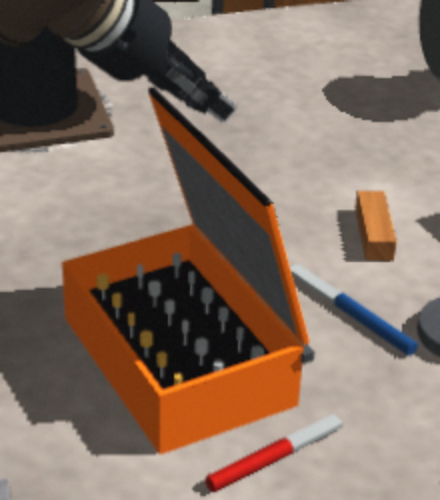

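The lid is at about 1.27 (lip corners at (272,206) and (152,90) in the crop), with the finger clear above. Now I'll swing around the front and under the lip.

```bash
python3 - <<'E'
from h import *
p=.785; M=tool(p)
plan([(tcp([-130,0,285],p),M,6),(tcp([-140,0,175],p),M,4)]);plan([(tcp([-65,0,170],p),M,4)])
E
```

```text
[[-2.06,-2.18,0.0,0.0,0.0,0.0],[-2.07,-2.18,0.0,0.0,0.0,0.0],[-2.06,-2.18,0.0,0.0,0.0,0.0],[-2.06,-2.18,0.0,0.0,0.0,0.0],[-2.06,-2.18,0.0,0.0,0.0,0.0],[-2.07,-2.17,0.0,0.0,0.0,0.0],[1.77,-2.12,0.0,0.0,0.0,0.0],[1.77,-2.13,0.0,0.0,0.0,0.0],[1.76,-2.12,0.0,0.0,0.0,0.0],[1.77,-2.12,0.0,0.0,0.0,0.0]]
max [2.07 2.18 0.   0.   0.   0.  ] tcp [ 607.1 -125.3  226.3]
[[1.42,1.24,0.0,0.0,0.0,0.0],[1.41,1.23,0.0,0.0,0.0,0.0],[1.42,1.24,0.0,0.0,0.0,0.0],[1.41,1.24,0.0,0.0,0.0,0.0]]
max [1.42 1.24 0.   0.   0.   0.  ] tcp [592.3 -51.8 221.3]
```

Emit:
{"fn": "servo_tool", "kwargs": {"commands": [[-2.06,-2.18,0,0,0,0],[-2.07,-2.18,0,0,0,0],[-2.06,-2.18,0,0,0,0],[-2.06,-2.18,0,0,0,0],[-2.06,-2.18,0,0,0,0],[-2.07,-2.17,0,0,0,0],[1.77,-2.12,0,0,0,0],[1.77,-2.13,0,0,0,0],[1.76,-2.12,0,0,0,0],[1.77,-2.12,0,0,0,0]]}}

```text
t: 6.77
ee_pos: [607.0, -126.5, 227.0]
tcp_rot: [0.469, 1.551, 0.765]
wrist_force: [-0.1, -0.2, -1.1]
grip_width: -0.0
```

```bash
python3 - <<'E'
from h import *
im=cam("side","s4"); cv2.imwrite("pics/c4.png",cv2.resize(im[80:330,230:450],None,fx=2,fy=2)); o=manip.observe(); p,r=load()
print(o["t"],o["ee_pos"],p,o["wrist_force"])
for a in (1.2,1.1,1.,.9,.8,.7,.6): print(a,((proj("side",world(Q,[lip(a,-120),lip(a,120)]))-[230,80])*2).round(0).tolist())
E
```

```text
6.8167 [ 604.74717867 -125.8155629   220.271442  ] [592.31144565 -51.75683827 221.34214302] [-2.27859034  0.0663255  -4.70015431]
1.2 [[294.0, 208.0], [181.0, 91.0]]
1.1 [[276.0, 220.0], [165.0, 101.0]]
1.0 [[259.0, 234.0], [150.0, 113.0]]
0.9 [[242.0, 248.0], [136.0, 125.0]]
0.8 [[227.0, 264.0], [123.0, 139.0]]
0.7 [[213.0, 281.0], [111.0, 154.0]]
0.6 [[201.0, 298.0], [101.0, 169.0]]
```

View pics/c4.png

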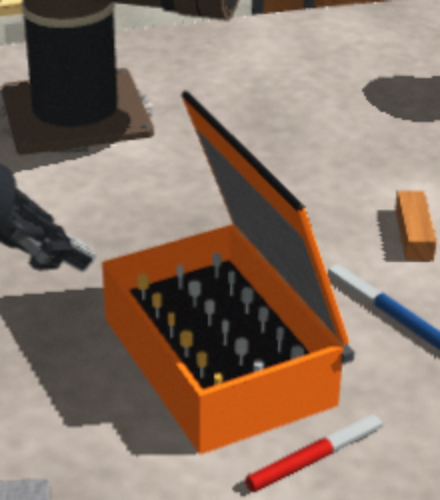

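The lid is falling by itself, at about 1.22 rad; the hand is in front. I'll move under it and wait.

Emit:
{"fn": "servo_tool", "kwargs": {"commands": [[1.42,1.24,0,0,0,0],[1.41,1.23,0,0,0,0],[1.42,1.24,0,0,0,0],[1.41,1.24,0,0,0,0],[0,0,0,0,0,0],[0,0,0,0,0,0],[0,0,0,0,0,0],[0,0,0,0,0,0],[0,0,0,0,0,0],[0,0,0,0,0,0]]}}

```text
t: 7.65
ee_pos: [591.8, -52.7, 221.5]
tcp_rot: [0.471, 1.553, 0.765]
wrist_force: [0.8, -0.4, 0.7]
grip_width: 0.0
```

```bash
python3 - <<'E'
from h import *
im=cam("side","s5"); cv2.imwrite("pics/c5.png",cv2.resize(im[80:330,230:450],None,fx=2,fy=2)); o=manip.observe(); p,r=load()
print(o["t"],o["ee_pos"],p,o["wrist_force"])
E
```

```text
7.7 [591.77303329 -52.61659983 221.3869875 ] [592.31144565 -51.75683827 221.34214302] [-1.39854758 -0.64718545 -0.14689055]
```

View pics/c5.png

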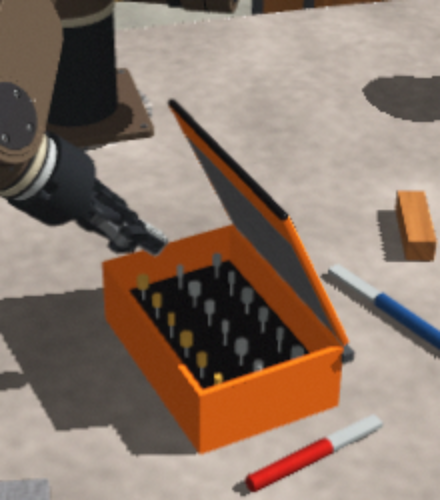

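Lid at about 1.13 and speeding up; fingers lie in its path. Wait for it.

Emit:
{"fn": "servo_tool", "kwargs": {"commands": [[0,0,0,0,0,0],[0,0,0,0,0,0],[0,0,0,0,0,0],[0,0,0,0,0,0],[0,0,0,0,0,0],[0,0,0,0,0,0],[0,0,0,0,0,0],[0,0,0,0,0,0],[0,0,0,0,0,0],[0,0,0,0,0,0]]}}

```text
t: 8.53
ee_pos: [591.6, -52.0, 221.4]
tcp_rot: [0.471, 1.554, 0.766]
wrist_force: [-0.4, -0.5, 0.4]
grip_width: -0.0
```

Emit:
{"fn": "servo_tool", "kwargs": {"commands": [[0,0,0,0,0,0],[0,0,0,0,0,0],[0,0,0,0,0,0],[0,0,0,0,0,0],[0,0,0,0,0,0],[0,0,0,0,0,0],[0,0,0,0,0,0],[0,0,0,0,0,0],[0,0,0,0,0,0],[0,0,0,0,0,0]]}}

```text
t: 9.37
ee_pos: [591.6, -52.1, 221.4]
tcp_rot: [0.471, 1.554, 0.766]
wrist_force: [-0.2, 0.1, 0.3]
grip_width: -0.0
```

Emit:
{"fn": "servo_tool", "kwargs": {"commands": [[0,0,0,0,0,0],[0,0,0,0,0,0],[0,0,0,0,0,0],[0,0,0,0,0,0],[0,0,0,0,0,0],[0,0,0,0,0,0],[0,0,0,0,0,0],[0,0,0,0,0,0],[0,0,0,0,0,0],[0,0,0,0,0,0]]}}

```text
t: 10.2
ee_pos: [591.6, -52.1, 221.3]
tcp_rot: [0.471, 1.554, 0.766]
wrist_force: [0.9, -0.3, -0.8]
grip_width: -0.3
```

```bash
python3 - <<'E'
from h import *
im=cam("side","s6"); cv2.imwrite("pics/c6.png",cv2.resize(im[80:330,230:450],None,fx=2,fy=2)); o=manip.observe(); p,r=load()
print(o["t"],o["ee_pos"],p,o["wrist_force"])
E
```

```text
10.25 [591.63290519 -52.0645428  221.33334176] [592.31144565 -51.75683827 221.34214302] [ 0.66376398 -1.31678761 -1.56758824]
```

View pics/c6.png

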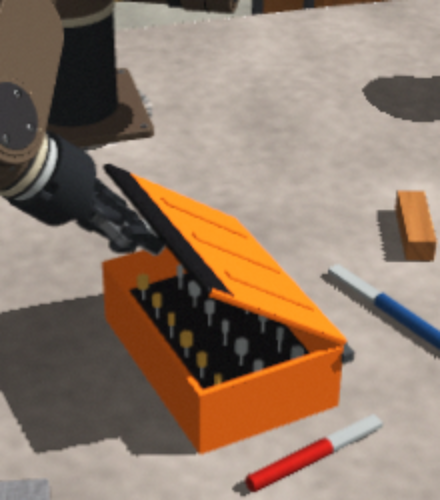

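The lid is caught and resting on the fingers at about 0.65 rad (lip crop from (105,167) to (230,293)). Now the slow lowering along its arc.

```bash
python3 - <<'E'
from h import *
p=.785; M=tool(p)
def T(a):
    l=np.array(lip(a,0,t=0)) if a>0 else np.array([-115,0,80.5+195*a])
    return tcp(l+[10.2,0,-28.5],p)
plan([(T(a),M,5) for a in np.linspace(.65,.1,10)[1:]]+[(T(a),M,5) for a in (.065,.03,-.005,-.04,-.075)])
E
```

```text
[[0.04,-0.24,0.0,0.0,0.0,0.0],[0.04,-0.23,0.0,0.0,0.0,0.0],[0.04,-0.24,0.0,0.0,0.0,0.0],[0.03,-0.23,0.0,0.0,0.0,0.0],[0.04,-0.24,0.0,0.0,0.0,0.0],[0.05,-0.23,0.0,0.0,0.0,0.0],[0.06,-0.23,0.0,0.0,0.0,0.0],[0.05,-0.24,0.0,0.0,0.0,0.0],[0.06,-0.23,0.0,0.0,0.0,0.0],[0.05,-0.23,0.0,0.0,0.0,0.0]]
[[0.07,-0.23,0.0,0.0,0.0,0.0],[0.07,-0.23,0.0,0.0,0.0,0.0],[0.06,-0.23,0.0,0.0,0.0,0.0],[0.07,-0.22,0.0,0.0,0.0,0.0],[0.07,-0.23,0.0,0.0,0.0,0.0],[0.08,-0.22,0.0,0.0,0.0,0.0],[0.08,-0.23,0.0,0.0,0.0,0.0],[0.08,-0.22,0.0,0.0,0.0,0.0],[0.09,-0.23,0.0,0.0,0.0,0.0],[0.08,-0.22,0.0,0.0,0.0,0.0]]
[[0.09,-0.22,0.0,0.0,0.0,0.0],[0.1,-0.22,0.0,0.0,0.0,0.0],[0.09,-0.22,0.0,0.0,0.0,0.0],[0.1,-0.22,0.0,0.0,0.0,0.0],[0.09,-0.22,0.0,0.0,0.0,0.0],[0.11,-0.21,0.0,0.0,0.0,0.0],[0.11,-0.21,0.0,0.0,0.0,0.0],[0.11,-0.21,0.0,0.0,0.0,0.0],[0.1,-0.22,0.0,0.0,0.0,0.0],[0.11,-0.21,0.0,0.0,0.0,0.0]]
[[0.12,-0.2,0.0,0.0,0.0,0.0],[0.12,-0.21,0.0,0.0,0.0,0.0],[0.12,-0.2,0.0,0.0,0.0,0.0],[0.13,-0.21,0.0,0.0,0.0,0.0],[0.12,-0.2,0.0,0.0,0.0,0.0],[0.13,-0.2,0.0,0.0,0.0,0.0],[0.14,-0.2,0.0,0.0,0.0,0.0],[0.13,-0.2,0.0,0.0,0.0,0.0],
[... 264 characters left out ...]
08,-0.1,0.0,0.0,0.0,0.0],[0.09,-0.1,0.0,0.0,0.0,0.0],[0.09,-0.11,0.0,0.0,0.0,0.0]]
[[0.09,-0.1,0.0,0.0,0.0,0.0],[0.09,-0.1,0.0,0.0,0.0,0.0],[0.1,-0.1,0.0,0.0,0.0,0.0],[0.09,-0.1,0.0,0.0,0.0,0.0],[0.09,-0.1,0.0,0.0,0.0,0.0],[0.1,-0.1,0.0,0.0,0.0,0.0],[0.09,-0.1,0.0,0.0,0.0,0.0],[0.1,-0.1,0.0,0.0,0.0,0.0],[0.09,-0.09,0.0,0.0,0.0,0.0],[0.1,-0.1,0.0,0.0,0.0,0.0]]
[[0.1,-0.1,0.0,0.0,0.0,0.0],[0.09,-0.09,0.0,0.0,0.0,0.0],[0.1,-0.1,0.0,0.0,0.0,0.0],[0.09,-0.1,0.0,0.0,0.0,0.0],[0.1,-0.09,0.0,0.0,0.0,0.0],[0.1,-0.1,0.0,0.0,0.0,0.0],[0.09,-0.1,0.0,0.0,0.0,0.0],[0.1,-0.09,0.0,0.0,0.0,0.0],[0.09,-0.1,0.0,0.0,0.0,0.0],[0.1,-0.1,0.0,0.0,0.0,0.0]]
max [0.15 0.24 0.   0.   0.   0.  ] tcp [600.1 -90.8  88.7]
```

Emit:
{"fn": "servo_tool", "kwargs": {"commands": [[0,0,0,0,0,0],[0,0,0,0,0,0],[0,0,0,0,0,0],[0,0,0,0,0,0],[0,0,0,0,0,0],[0,0,0,0,0,0]]}}

```text
t: 10.75
ee_pos: [591.6, -52.0, 221.4]
tcp_rot: [0.471, 1.554, 0.766]
wrist_force: [-0.3, -0.8, -1.2]
grip_width: 0.0
```

Emit:
{"fn": "servo_tool", "kwargs": {"commands": [[0.04,-0.24,0,0,0,0],[0.04,-0.23,0,0,0,0],[0.04,-0.24,0,0,0,0],[0.03,-0.23,0,0,0,0],[0.04,-0.24,0,0,0,0],[0.05,-0.23,0,0,0,0],[0.06,-0.23,0,0,0,0],[0.05,-0.24,0,0,0,0],[0.06,-0.23,0,0,0,0],[0.05,-0.23,0,0,0,0]]}}

```text
t: 11.58
ee_pos: [594.3, -65.2, 201.3]
tcp_rot: [0.471, 1.554, 0.766]
wrist_force: [0.8, -1.1, -1.5]
grip_width: -0.2
```

Emit:
{"fn": "servo_tool", "kwargs": {"commands": [[0.07,-0.23,0,0,0,0],[0.07,-0.23,0,0,0,0],[0.06,-0.23,0,0,0,0],[0.07,-0.22,0,0,0,0],[0.07,-0.23,0,0,0,0],[0.08,-0.22,0,0,0,0],[0.08,-0.23,0,0,0,0],[0.08,-0.22,0,0,0,0],[0.09,-0.23,0,0,0,0],[0.08,-0.22,0,0,0,0]]}}

```text
t: 12.42
ee_pos: [596.3, -75.7, 180.0]
tcp_rot: [0.471, 1.554, 0.766]
wrist_force: [0.3, -0.6, -0.9]
grip_width: -0.4
```

```bash
python3 - <<'E'
from h import *
im=cam("side","s7"); cv2.imwrite("pics/c7.png",cv2.resize(im[80:330,230:450],None,fx=2,fy=2)); o=manip.observe()
print(o["t"],o["ee_pos"],o["wrist_force"])
for a in (.6,.5,.4,.3,.2): print(a,((proj("side",world(Q,[lip(a,-120),lip(a,120)]))-[230,80])*2).round(0).tolist())
E
```

```text
12.4667 [596.19519004 -75.75391693 179.52053807] [ 0.50838859 -0.85040045 -0.5607473 ]
0.6 [[201.0, 298.0], [101.0, 169.0]]
0.5 [[191.0, 315.0], [92.0, 185.0]]
0.4 [[182.0, 333.0], [86.0, 201.0]]
0.3 [[175.0, 350.0], [80.0, 217.0]]
0.2 [[170.0, 367.0], [77.0, 233.0]]
```

View pics/c7.png

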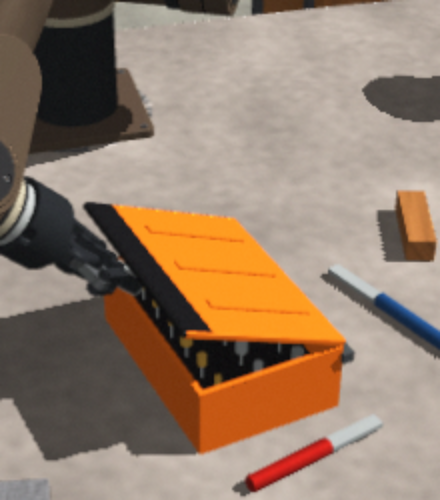

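The lid follows the fingers (lip from about (86,205) to (195,335) in the crop, a ≈ 0.4) and rests on them. Continuing.

Emit:
{"fn": "servo_tool", "kwargs": {"commands": [[0.09,-0.22,0,0,0,0],[0.1,-0.22,0,0,0,0],[0.09,-0.22,0,0,0,0],[0.1,-0.22,0,0,0,0],[0.09,-0.22,0,0,0,0],[0.11,-0.21,0,0,0,0],[0.11,-0.21,0,0,0,0],[0.11,-0.21,0,0,0,0],[0.1,-0.22,0,0,0,0],[0.11,-0.21,0,0,0,0]]}}

```text
t: 13.3
ee_pos: [597.9, -83.5, 157.6]
tcp_rot: [0.471, 1.554, 0.766]
wrist_force: [1.0, 0.1, -1.0]
grip_width: -0.2
```

Emit:
{"fn": "servo_tool", "kwargs": {"commands": [[0.12,-0.2,0,0,0,0],[0.12,-0.21,0,0,0,0],[0.12,-0.2,0,0,0,0],[0.13,-0.21,0,0,0,0],[0.12,-0.2,0,0,0,0],[0.13,-0.2,0,0,0,0],[0.14,-0.2,0,0,0,0],[0.13,-0.2,0,0,0,0],[0.13,-0.19,0,0,0,0],[0.13,-0.2,0,0,0,0]]}}

```text
t: 14.13
ee_pos: [598.9, -88.7, 134.4]
tcp_rot: [0.471, 1.554, 0.766]
wrist_force: [0.4, -0.7, -0.4]
grip_width: -0.1
```

Emit:
{"fn": "servo_tool", "kwargs": {"commands": [[0.15,-0.19,0,0,0,0],[0.14,-0.19,0,0,0,0],[0.15,-0.19,0,0,0,0],[0.14,-0.19,0,0,0,0],[0.15,-0.19,0,0,0,0],[0.09,-0.1,0,0,0,0],[0.09,-0.11,0,0,0,0],[0.08,-0.1,0,0,0,0],[0.09,-0.1,0,0,0,0],[0.09,-0.11,0,0,0,0]]}}

```text
t: 14.97
ee_pos: [599.3, -90.7, 115.9]
tcp_rot: [0.471, 1.554, 0.766]
wrist_force: [1.9, -0.3, -1.0]
grip_width: -0.3
```

Emit:
{"fn": "servo_tool", "kwargs": {"commands": [[0.09,-0.1,0,0,0,0],[0.09,-0.1,0,0,0,0],[0.1,-0.1,0,0,0,0],[0.09,-0.1,0,0,0,0],[0.09,-0.1,0,0,0,0],[0.1,-0.1,0,0,0,0],[0.09,-0.1,0,0,0,0],[0.1,-0.1,0,0,0,0],[0.09,-0.09,0,0,0,0],[0.1,-0.1,0,0,0,0]]}}

```text
t: 15.8
ee_pos: [599.3, -90.8, 102.4]
tcp_rot: [0.472, 1.554, 0.767]
wrist_force: [-0.5, 0.5, -0.8]
grip_width: 0.3
```

Emit:
{"fn": "servo_tool", "kwargs": {"commands": [[0.1,-0.1,0,0,0,0],[0.09,-0.09,0,0,0,0],[0.1,-0.1,0,0,0,0],[0.09,-0.1,0,0,0,0],[0.1,-0.09,0,0,0,0],[0.1,-0.1,0,0,0,0],[0.09,-0.1,0,0,0,0],[0.1,-0.09,0,0,0,0],[0.09,-0.1,0,0,0,0],[0.1,-0.1,0,0,0,0]]}}

```text
t: 16.63
ee_pos: [599.4, -91.1, 88.6]
tcp_rot: [0.471, 1.554, 0.766]
wrist_force: [0.6, 0.6, 0.7]
grip_width: -0.2
```

```bash
python3 - <<'E'
from h import *
im=cam("side","s8"); cv2.imwrite("pics/c8.png",cv2.resize(im[80:330,230:450],None,fx=2,fy=2)); o=manip.observe()
print(o["t"],o["ee_pos"],o["wrist_force"])
for a in (.1,.05,0): print(a,((proj("side",world(Q,[lip(a,-120,t=8),lip(a,120,t=8)]))-[230,80])*2).round(0).tolist())
p=.785;M=tool(p)
plan([(tcp([-160,0,37],p),M,5),(tcp([-190,0,90],p),M,4)])
E
```

```text
16.6833 [599.29156578 -91.09686304  88.29650595] [-0.24640631 -0.10409635 -0.1390302 ]
0.1 [[168.0, 380.0], [75.0, 245.0]]
0.05 [[167.0, 388.0], [75.0, 253.0]]
0 [[166.0, 396.0], [75.0, 260.0]]
[[-0.78,-0.79,0.0,0.0,0.0,0.0],[-0.77,-0.78,0.0,0.0,0.0,0.0],[-0.78,-0.79,0.0,0.0,0.0,0.0],[-0.77,-0.78,0.0,0.0,0.0,0.0],[-0.78,-0.79,0.0,0.0,0.0,0.0],[-1.47,0.41,0.0,0.0,0.0,0.0],[-1.46,0.41,0.0,0.0,0.0,0.0],[-1.47,0.4,0.0,0.0,0.0,0.0],[-1.47,0.41,0.0,0.0,0.0,0.0]]
max [1.47 0.79 0.   0.   0.   0.  ] tcp [ 616.9 -174.4  141.3]
```

View pics/c8.png

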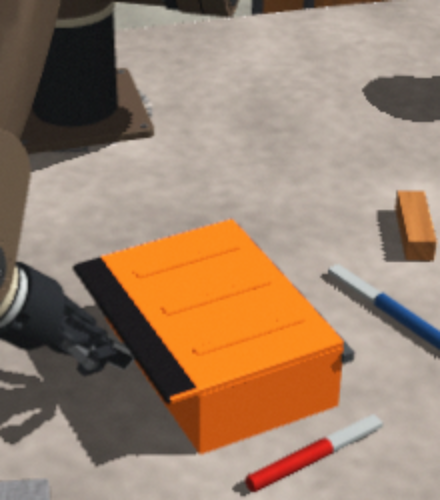

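The lid is shut (front corners (172,400) and (75,265) match 0 rad) and the fingers are free below the lip. I'll draw away.

Emit:
{"fn": "servo_tool", "kwargs": {"commands": [[-0.78,-0.79,0,0,0,0],[-0.77,-0.78,0,0,0,0],[-0.78,-0.79,0,0,0,0],[-0.77,-0.78,0,0,0,0],[-0.78,-0.79,0,0,0,0],[-1.47,0.41,0,0,0,0],[-1.46,0.41,0,0,0,0],[-1.47,0.4,0,0,0,0],[-1.47,0.41,0,0,0,0],[0,0,0,0,0,0]]}}

```text
t: 17.52
ee_pos: [618.2, -177.1, 146.4]
tcp_rot: [0.466, 1.548, 0.763]
wrist_force: [1.1, 0.4, 0.9]
grip_width: 0.2
```

```bash
python3 - <<'E'
from h import *
im=cam("side","s9"); o=manip.observe(); print(o["t"],o["ee_pos"],o["wrist_force"],abs(o["joint_vel"]).max())
E
```

```text
17.5667 [ 617.48907958 -176.10270213  144.62685616] [0.26804315 0.36761895 0.00119443] 0.04708963316104846
```

View pics/s9.png

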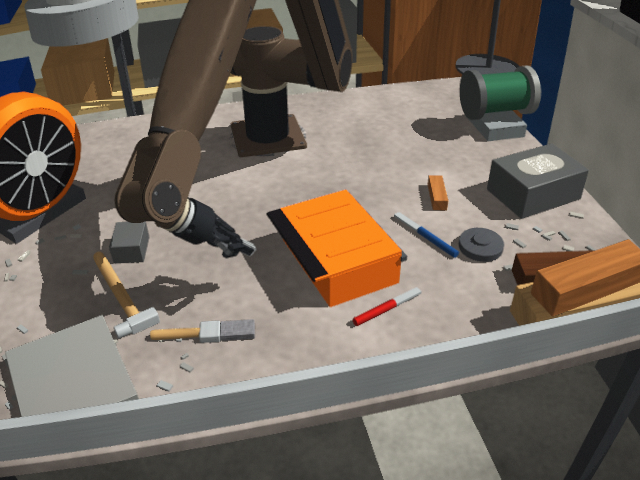

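The lid is shut, the hand is well clear, and every tool is at the same pixels as at the start.

```bash
python3 -c "
from workcell import manip
print(manip.sign_off())"
```

```text
the job is handed in; nothing more can be done
None
```

The lid is shut and the job is handed in at about 17.6 s. It gave no verdict, so what follows comes from the pictures and the wrist force.

- **Tip and release:** I hooked the closed fingertips over the lip, drew the lid forward to about 1.27 rad and lifted clear. It then fell by itself with no finger on it.
- **Catch and lower:** The outside of the fingers caught it at about 0.65 rad and held it still for about 0.5 s. I lowered it along its arc at about 0.15 rad/s, slowing to about 0.08 rad/s for the last part, and kept going down past shut before drawing the hand away.
- **Last checks:** In the last picture the lid lies flat. In the close-up just before the hand drew away, its front corners matched the 0 rad prediction to within about 3 px in the camera picture. The tools that can be seen are at the same pixels as at the start, by eye. The wrist force is near zero and the hand is well clear.
- **Rougher points:** The highest wrist force I read with a finger on the lid was 6.8 N, briefly, while hooking it (the limit is 30 N). Forces were only read at the end of each move. Lid angles come from images, good to a few hundredths of a radian, and I did not measure its speed directly at the end.

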